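# Rouse the sample tubes and mesh their carrier on the mixer drive

## Task

Lift the blue tube carrier off its stand by its black grip, tip it about 40 degrees to one side to rouse the samples, and bring it back level. Then turn it until its four-bladed stem meshes with the cross-shaped drive socket of the white mixer, slide it fully home against the spring, and finish still holding it pressed down there: do not let go. Leave the stamp, tape dispenser and pen cup alone.

Things in the scene. Friction and masses are not known exactly. Their poses are not given: they have to be found in the camera images.
- carrier: Loose tube carrier, 0.16 to 0.26 kg: blue disc 88 mm across, 6 mm thick. Origin: centre of its underside; z up its axis. Eight tubes ring it (34 mm from the axis, 12 mm across): caps reach 15 mm above the origin, tubes hang 32 mm below it. Red caps lie over the stem's four blades, white between. It starts upright in the stand, disc on the rim.
- carrier_grip (a point): Point on the carrier's axis, 45 mm above its origin, where to hold its black upright grip bar. Axes as the carrier's. The bar is 30 mm long along x, 16 mm thick along y (grip across the 16 mm), and stands from 6 to 61 mm above the carrier's origin.
- stem_tip (a point): Lowest point of the carrier's white stem, on the axis 44 mm below the carrier's origin; axes as the carrier's. The stem is plus-shaped: two crossed blades 26 mm long, 6 mm thick, along the carrier's x and y, from the disc down to 34 mm below the origin; then a round pilot 8 mm across, tapering to 3 mm at this tip.
- stand: Fixed orange stand that holds the carrier at the start: upright tube, 44 mm outside, 36 mm bore, rim 70 mm above the table, foot 100 mm across. Origin: centre of its underside, on the table. The carrier must rise 45 mm for its stem to clear the rim.
- mixer: Fixed white tube mixer, housing 180 x 180 mm, top 60 mm above the table (dial, screen and buttons on top rise to 70 mm, for looks only). Origin: centre of its underside, on the table. The round drive hub stands on its centre line.
- hub_mouth (a point): Centre of the drive hub's top face, 105 mm above the table, z up. Aluminium hub 46 mm across with a plus-shaped socket: two crossed slots 9 mm wide, 30 mm long, along this point's x and y (yellow faces between, red marks at slot ends). The stem enters in any quarter turn, within 6 degrees; not aligned at first. Hub is stiff to turn (0.25 N m). Home: disc on this face, carrier's origin at this point.
- plunger (a joint): Travel in m of the orange spring plunger at the socket's centre: 0 = up (top 36 mm below the hub's face), positive = down, 0.008 = carrier fully home. The stem's tip meets it when the disc is 8 mm above the hub. The spring gives about 5 N at first and 10.5 N at home; it pushes an unheld carrier back up.
- stamp: Bystander: loose black and grey office stamp, 50 x 30 mm, 72 mm tall. Origin at its underside.
- tape: Bystander: loose black tape dispenser, 110 x 50 mm, 78 mm tall. Origin at its underside.
- pencup: Bystander: loose dark round pen cup, 72 mm across, 95 mm tall, pens up to 145 mm. Origin at its underside.
Not all that is in view belongs to the job. There is more than one size of the stand; the job needs the largest.

How it is judged:
By the outcome, as a careful person would: the job done as asked, in the order asked, and still so for the second after the job is handed in, while the arm keeps its last pose, push and grip.
It also fails if it takes over 48 s, if anything falls off the work surface, if the arm or the gripper's body presses on something with over 40 N, if the wrist force passes 120 N, or if a joint passes its speed limit or range.

## Robot

A 7-joint arm with a two-finger parallel gripper is mounted at the origin on the work surface. World frame = base frame: x ahead of the robot, y to its left, z up, the work surface at z = 0. Lengths are in m, angles in rad, forces in N, time in s.
With the tool pointing down it reaches from about 0.425 to 0.875 m from the base axis. Payload 4.7 kg.
Tool frame: the origin (TCP) lies at the very end of the fingers, on their centre line; the grasp point (between the pads) lies 19 mm behind it (ctrl.grasp_offset is the distance from the TCP to the grasp point, in m); z points along the fingers, y is the direction in which the jaws open and shut (so a half turn about z gives the same grasp; the last joint's range is limited). The gripper opens to 87 mm and grips with 3 to 60 N. Pads are 19 mm wide; open, the fingers measure 117 mm over their backs; the gripper's body (75 mm by 190 mm) begins 51 mm behind the grasp point.
Start: joints at [1.12, 0.321, -0.07, 1.45, 0.023, 1.371, -0.057], TCP at [0.291, -0.581, 0.223] pointing down, gripper open.
Joint ranges: [-2.86, 2.86], [-0.3, 2.09], [-1.38, 1.24], [0.06, 2.45], [-1.56, 4.7], [0.09, 2.05], [-2.69, 2.69]. Speed limits (rad/s): [2.57, 2.57, 3.14, 3.14, 3.14, 3.14, 3.14].

## Interface

Orientations are given as a rotation vector (axis times angle).
In Python, from bench import ctrl gives the robot as it stands.
- The arm moves only by the shell command python3 -m creep 'ROWS' [FORCE]. ROWS is JSON, a list that holds one entry, the list of rows, each a list of 7 numbers: the opening, from 0 (shut) to 1 (fully open), then the shift along the tool's x, y, z in mm, then the turn, a rotation vector about the tool's x, y, z in rad. In form: [[[grip, dx, dy, dz, rx, ry, rz], ...]]. A call has 1 to 5 rows; each row is the pose to reach, as a shift and turn from the pose commanded when the call began, along the tool's axes at that moment; what a row does not reach only later rows make up. A row lasts 1/10 s, in which the tool goes at most 50 mm and 8.59 degrees, less where a joint would pass 70% of its speed; a pose out of reach is approached as far as the arm can. A call with a gripper value outside its range is refused whole. The fingers move at their own pace and stop on an object; FORCE is the grip in N (left out, the last holds). Time passes only in rows, so rows that repeat a pose let the fingers close. It gives the time, the measured TCP pose, the force and the opening at its end, in the units of the state.
- ctrl.get_state(): the state, without advancing time (a new reading comes with each control period).
- ctrl.get_image(name): name is "scene" or "side" or "wrist"; returns the picture (480x640x3 uint8, red, green, blue); there is no depth.
- ctrl.camera_params(name): a dict with "K" (3x3 intrinsics, pixels), "pose" (4x4, takes a point from camera to world coordinates). Camera axes: x right, y down, z forward; pixel columns grow to the right and rows downward; lengths in m; the calibration is good to about 2 mm. A picture is of the moment at which its call begins: read the wrist's pose just before it. camera_params takes no time and is no camera call; for the wrist camera it gives the pose at the moment of the call.
- ctrl.close_job(): hands the job in, once; it reports no verdict.
The state is a dict: "time": time; "joint_positions": joint angles; "qd": joint speeds; "joint_torque": joint torques, N m; "position": TCP position; "tool_rot": TCP orientation; "ft_force": force on the tool from outside, world axes, zero at the start; "torque": the same for the moment, N m; "grip_width": opening from 0.0 (shut) to 1.0 (fully open).
Only numpy, scipy, OpenCV 4.12 (cv2) and the standard library are available. Lean on these libraries where they do the work, as an engineer would, in place of code of your own. Each camera call takes 0.05 s, during which the arm holds its last target. There are 200 camera calls.

## Working session

There is one attempt and no reset: what is moved stays moved. The work goes in short steps, Python scripts to look and compute and a shell command to move; the robot and the scene stay as the last step left them, time stands still between calls to the robot, and variables do not carry over. Pictures are saved under pics/ and viewed, about 8 in all and at most 12, crops included, and the job is handed in when it is done.

```bash
mkdir -p pics; python3 - <<'E'
from bench import ctrl
import cv2,numpy as np
for n in ("scene","side"):
    im=ctrl.get_image(n); cv2.imwrite(f"pics/{n}0.png",im[:,:,::-1])
    p=ctrl.camera_params(n); print(n,np.round(p["K"],1).tolist(),np.round(p["pose"],3).tolist())
s=ctrl.get_state(); print(s["time"],s["position"],s["tool_rot"],s["grip_width"],ctrl.grasp_offset)
E
```

```text
scene [[553.2, 0.0, 326.5], [0.0, 553.2, 242.2], [0.0, 0.0, 1.0]] [[0.078, 0.768, -0.635, 1.322], [0.997, -0.053, 0.058, -0.093], [0.011, -0.638, -0.77, 0.99], [0.0, 0.0, 0.0, 1.0]]
side [[598.6, 0.0, 322.3], [0.0, 598.6, 247.6], [0.0, 0.0, 1.0]] [[-0.771, -0.469, 0.43, 0.035], [-0.637, 0.569, -0.521, 0.657], [-0.0, -0.676, -0.737, 1.021], [0.0, 0.0, 0.0, 1.0]]
0.1 [ 0.29108366 -0.58062299  0.22156375] [-3.05549228e+00 -7.23206246e-01  7.82744616e-04] 0.9976740223285534 0.0187
```

View pics/scene0.png

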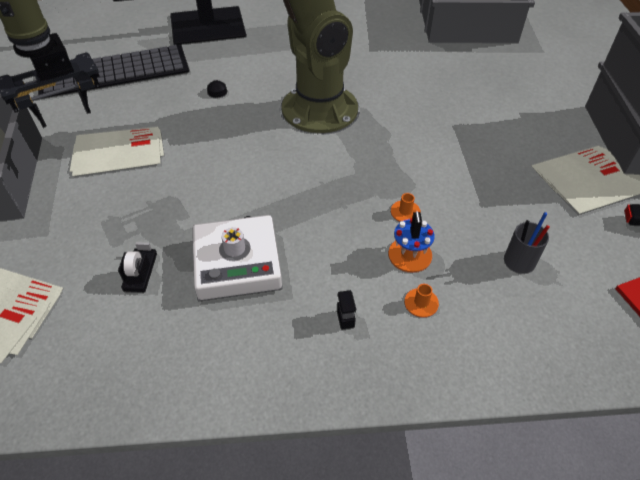

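View pics/side0.png

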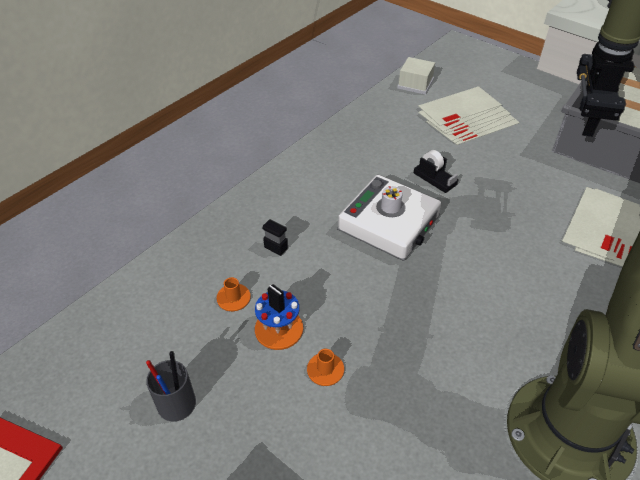

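Scene view: carrier near (414,235), hub near (233,240), stamp (347,310), pen cup (525,247). Side view: carrier (277,308), hub (391,200). Next, a composite of enlarged crops.

```bash
python3 - <<'E'
import cv2,numpy as np
a=cv2.imread("pics/scene0.png");b=cv2.imread("pics/side0.png")
def c(i,x,y): return cv2.resize(i[y:y+60,x:x+80],(400,300),interpolation=cv2.INTER_CUBIC)
cv2.imwrite("pics/comp.png",np.vstack([np.hstack([c(a,375,200),c(a,195,205)]),np.hstack([c(b,237,278),c(b,351,170)])]))
E
```

```text
(no output)
```

View pics/comp.png

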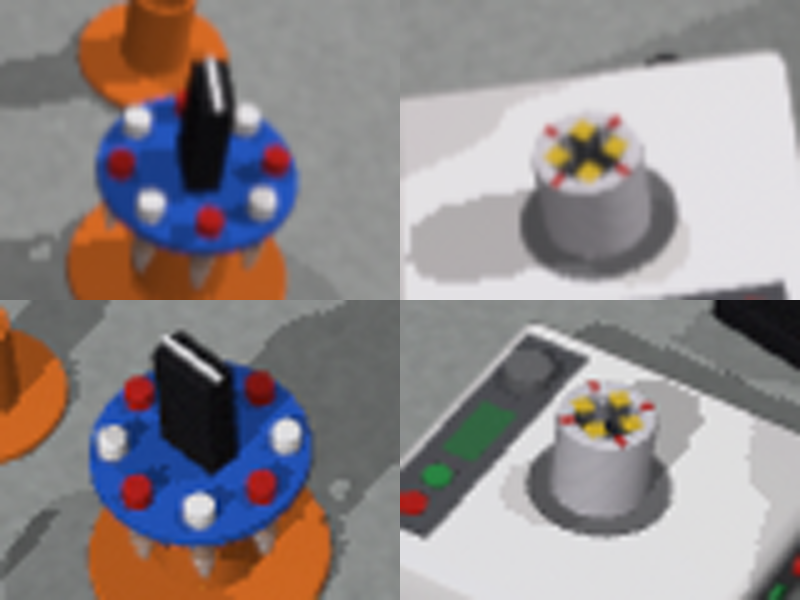

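```bash
cat > h.py <<'E'
import numpy as np
from bench import ctrl
def bp(cam,uv,z):
    p=ctrl.camera_params(cam);K=np.array(p["K"]);T=np.array(p["pose"])
    d=(T[:3,:3]@np.linalg.inv(K)@np.c_[uv,np.ones(len(uv))].T).T
    return T[:3,3]+d*((z-T[2,3])/d[:,2])[:,None]
def circ(P):
    A=np.c_[2*P[:,:2],np.ones(len(P))];s=np.linalg.lstsq(A,(P[:,:2]**2).sum(1),rcond=None)[0]
    return s[:2],np.sqrt(s[2]+s[:2]@s[:2])
E
python3 - <<'E'
from h import *
def uv(l,ox,oy,bx,by): return np.array([((x-bx+.5)/5-.5+ox,(y-by+.5)/5-.5+oy) for x,y in l])
def ang(P,c): return np.round(np.degrees(np.arctan2(*(P[:,:2]-c).T[::-1])),1)
for n,cam,r,w,o,z in (("car","scene",[(121,158),(277,154),(210,215)],[(151,198),(262,197),(137,115),(247,113)],(375,200,0,0),.085),
 ("car","side",[(139,383),(260,380),(137,485),(261,481)],[(112,433),(286,428),(199,503)],(237,278,0,300),.085),
 ("hub","scene",[(550,131),(614,122),(627,170),(558,182)],[],(195,205,400,0),.105),
 ("hub","side",[(594,386),(647,406),(621,441),(562,420)],[],(351,170,400,300),.105)):
    P=bp(cam,uv(r+w,*o),z); c,R=circ(P); a=ang(P,c); print(n,cam,c.round(4),R.round(4),"mod90",(a%90)[:len(r)],"white",(a%90)[len(r):])
a=bp("scene",uv([(210,62),(219,108)],375,200,0,0),.131);b=bp("side",uv([(165,337),(222,380)],237,278,0,300),.131)
for e in(a,b): print("bar",e.round(4).tolist(),e.mean(0).round(4),np.degrees(np.arctan2(*(e[1]-e[0])[:2][::-1])).round(1),np.linalg.norm(e[1]-e[0]))
from scipy.spatial.transform import Rotation as R
s=ctrl.get_state();print(R.from_rotvec(s["tool_rot"]).as_matrix().round(3))
E
```

```text
car scene [0.5553 0.1685] 0.0339 mod90 [89.2 86.9 87.5] white [42.4 41.6 43.1 41.7]
car side [0.5557 0.1673] 0.0343 mod90 [85.8 87.6 88.3 86. ] white [40.8 42.4 42.5]
hub scene [ 0.5583 -0.2217] 0.0198 mod90 [51.2 55.5 56.9 53.9] white []
hub side [ 0.5569 -0.2217] 0.0197 mod90 [50.1 54.3 57.3 51.7] white []
bar [[0.5432, 0.1691, 0.131], [0.5693, 0.1681, 0.131]] [0.5563 0.1686 0.131 ] -2.2 0.02612319478877309
bar [[0.5706, 0.1664, 0.131], [0.5398, 0.168, 0.131]] [0.5552 0.1672 0.131 ] 177.1 0.03079769490706959
[[ 0.894  0.448 -0.001]
 [ 0.448 -0.894  0.002]
 [-0.    -0.002 -1.   ]]
```

```bash
python3 -m creep '[[[1,29,-28,0,0,0,0],[1,57,-55,0,0,0,0],[1,86,-83,0,0,0,0],[1,114,-110,0,0,0,0],[1,143,-138,0,0,0,0]]]'
python3 -m creep '[[[1,29,-28,0,0,0,0],[1,57,-55,0,0,0,0],[1,86,-83,0,0,0,0],[1,114,-110,0,0,0,0],[1,143,-138,0,0,0,0]]]'
python3 -m creep '[[[1,29,-28,0,0,0,0],[1,57,-55,0,0,0,0],[1,86,-83,0,0,0,0],[1,114,-110,0,0,0,0],[1,143,-138,0,0,0,0]]]'
python3 -m creep '[[[1,29,-28,0,0,0,0.1],[1,57,-55,0,0,0,0.2],[1,86,-83,0,0,0,0.3],[1,114,-110,0,0,0,0.41],[1,143,-138,0,0,0,0.51]]]'
cat >> h.py <<'E'
from scipy.spatial.transform import Rotation as Ro
def go(target,yaw=None):
    "print shift (mm, tool axes) and turn to reach TCP target with tool x at yaw deg, tool down"
    s=ctrl.get_state();M=Ro.from_rotvec(s["tool_rot"])
    print("t",round(s["time"],2),"pos",np.round(s["position"],4),"yaw",np.degrees(np.arctan2(M.as_matrix()[1,0],M.as_matrix()[0,0])).round(2),"z",M.as_matrix()[:,2].round(3),"F",np.round(s["ft_force"],1),"T",np.round(s["torque"],2),"g",round(s["grip_width"],3),"q",np.round(s["joint_positions"],2))
    print("shift",(M.inv().apply(np.array(target)-s["position"])*1000).round(1))
    if yaw is not None:
        G=Ro.from_euler("z",yaw,degrees=True)*Ro.from_euler("x",180,degrees=True)
        print("turn",(M.inv()*G).as_rotvec().round(4))
E
python3 -c "
from h import *;import cv2
go([.5555,.168,.0963],-2.7)
cv2.imwrite('pics/w1.png',ctrl.get_image('wrist')[:,:,::-1])"
```

```text
time: 0.6
position: [0.3574, -0.392, 0.2221]
tool_rot: [-3.057, -0.723, 0.001]
ft_force: [0.1, 0.0, 0.4]
grip_width: 1.0
time: 1.1
position: [0.4232, -0.2046, 0.2223]
tool_rot: [3.057, 0.723, -0.001]
ft_force: [0.5, 0.4, -0.2]
grip_width: 1.001
time: 1.6
position: [0.4892, -0.0174, 0.2223]
tool_rot: [3.057, 0.723, -0.001]
ft_force: [1.0, -0.1, -0.1]
grip_width: 1.005
time: 2.1
position: [0.5554, 0.1697, 0.2221]
tool_rot: [3.14, -0.079, -0.001]
ft_force: [1.5, -0.5, 0.6]
grip_width: 1.002
t 2.1 pos [0.5554 0.1697 0.2221] yaw -2.88 z [-0.    -0.001 -1.   ] F [ 1.5 -0.5  0.6] T [-0.03 -0.02  0.  ] g 1.002 q [ 0.28  0.24 -0.73  1.61  0.17  1.35 -2.09]
shift [  0.2   1.6 125.8]
turn [ 0.0006  0.0004 -0.0032]
```

View pics/w1.png

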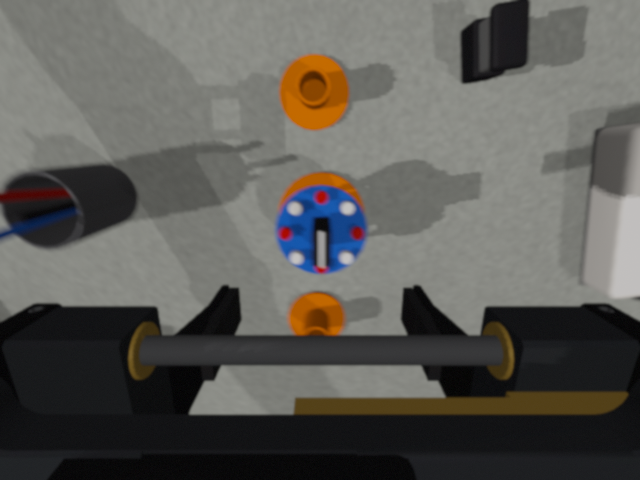

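Wrist view: the carrier sits between the open jaws, centred at about (321,233), with its red caps (321,197)/(321,268)/(285,233)/(357,233) and bar square to the jaws. I'll descend and grip.

```bash
python3 -m creep '[[[1,0,1.6,30,0,0,0],[1,0,1.6,60,0,0,0],[1,0,1.6,90,0,0,0],[1,0,1.6,112,0,0,0],[1,0,1.6,126,0,0,0]]]'
python3 -m creep '[[[0,0,0,0,0,0,0],[0,0,0,0,0,0,0],[0,0,0,0,0,0,0],[0,0,0,0,0,0,0],[0,0,0,0,0,0,0]]]' 45
python3 -m creep '[[[0,0,0,0,0,0,0],[0,0,0,0,0,0,0],[0,0,0,0,0,0,0],[0,0,0,0,0,0,0],[0,0,0,0,0,0,0]]]'
python3 -c "
from h import *
go([.5555,.168,.0963],-2.7)"
```

```text
time: 2.65
position: [0.5537, 0.1664, 0.0941]
tool_rot: [3.14, -0.07, -0.005]
ft_force: [-0.5, 0.2, -0.1]
grip_width: 1.001
time: 3.15
position: [0.5557, 0.1673, 0.0974]
tool_rot: [-3.141, 0.071, -0.002]
ft_force: [0.6, -0.3, -0.9]
grip_width: 0.63
time: 3.65
position: [0.5551, 0.1672, 0.0965]
tool_rot: [-3.141, 0.071, 0.0]
ft_force: [1.1, -0.3, -2.4]
grip_width: 0.18
t 3.65 pos [0.5551 0.1672 0.0965] yaw -2.59 z [-0.  0. -1.] F [ 1.1 -0.3 -2.4] T [0.01 0.03 0.07] g 0.18 q [ 0.25  0.35 -0.7   1.76  0.25  1.12 -2.14]
shift [ 0.3 -0.8  0.2]
turn [-0.     0.     0.002]
```

```bash
python3 -m creep '[[[0,0,0,-4,0,0,0],[0,0,0,-12,0,0,0],[0,0,0,-22,0,0,0],[0,0,0,-34,0,0,0],[0,0,0,-46,0,0,0]]]'
python3 -m creep '[[[0,0,0,-15,0,0,0],[0,0,0,-30,0,0,0],[0,0,0,-45,0,0,0],[0,0,0,-57,0,0,0],[0,0,0,-64,0,0,0]]]'
python3 -m creep '[[[0,0,0,0,0,0,0],[0,0,0,0,0,0,0]]]'
python3 -c "
from h import *;import cv2
go([.5551,.1672,.2065],-2.7)
a=ctrl.get_image('scene');b=ctrl.get_image('side')
f=lambda i,x,y:cv2.resize(i[y:y+150,x:x+100],(400,600))
cv2.imwrite('pics/l1.png',np.hstack([f(a,365,110),f(b,230,200)])[:,:,::-1])"
```

```text
time: 4.15
position: [0.5554, 0.1673, 0.144]
tool_rot: [-3.141, 0.071, -0.001]
ft_force: [-0.0, 0.1, -1.6]
grip_width: 0.179
time: 4.65
position: [0.5556, 0.1674, 0.2082]
tool_rot: [-3.141, 0.071, -0.003]
ft_force: [0.0, 0.7, -1.4]
grip_width: 0.181
time: 4.85
position: [0.5549, 0.167, 0.2061]
tool_rot: [3.14, -0.071, -0.001]
ft_force: [-0.2, -0.3, -2.0]
grip_width: 0.182
t 4.85 pos [0.5549 0.167  0.2061] yaw -2.59 z [-0.001 -0.    -1.   ] F [-0.2 -0.3 -2. ] T [-0.01 -0.    0.06] g 0.182 q [ 0.28  0.25 -0.73  1.63  0.17  1.32 -2.08]
shift [ 0.2 -0.2 -0.4]
turn [0.0003 0.0007 0.0019]
```

View pics/l1.png

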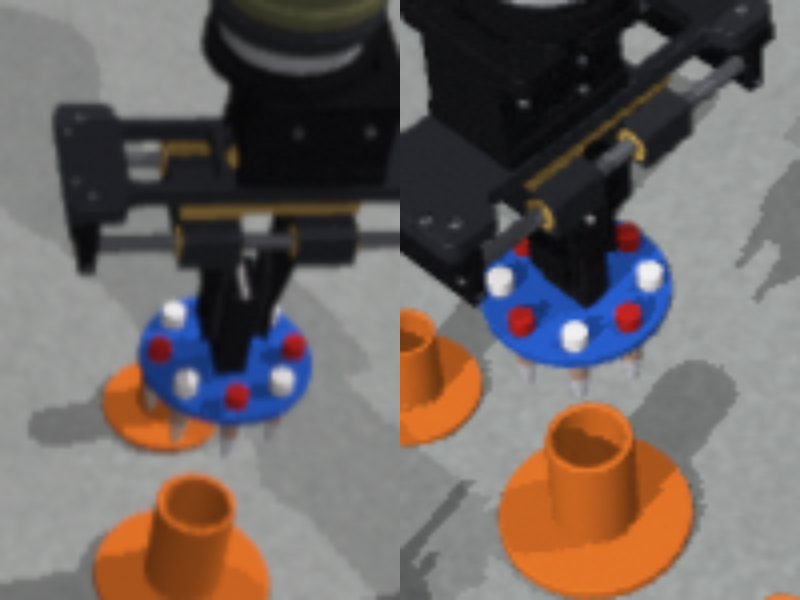

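Carrier is lifted level and clear of the stand, shown in both views. Now the tip.

```bash
python3 -m creep '[[[0,0,0,0,0.06,0,0],[0,0,0,0,0.14,0,0],[0,0,0,0,0.23,0,0],[0,0,0,0,0.32,0,0],[0,0,0,0,0.41,0,0]]]'
python3 -m creep '[[[0,0,0,0,0.09,0,0],[0,0,0,0,0.18,0,0],[0,0,0,0,0.25,0,0],[0,0,0,0,0.29,0,0],[0,0,0,0,0.29,0,0]]]'
python3 -m creep '[[[0,0,0,0,0,0,0],[0,0,0,0,0,0,0],[0,0,0,0,0,0,0]]]'
python3 -c "
from h import *;import cv2
go([.5551,.1672,.2065],-2.7)
a=ctrl.get_image('scene');b=ctrl.get_image('side')
f=lambda i,x,y:cv2.resize(i[y:y+150,x:x+100],(400,600))
cv2.imwrite('pics/t1.png',np.hstack([f(a,365,110),f(b,230,200)])[:,:,::-1])"
```

```text
time: 5.45
position: [0.555, 0.1668, 0.2062]
tool_rot: [-2.728, 0.062, -0.013]
ft_force: [-0.9, -0.5, -2.4]
grip_width: 0.179
time: 5.95
position: [0.5547, 0.1648, 0.2044]
tool_rot: [-2.441, 0.061, -0.017]
ft_force: [-0.3, -1.4, -1.4]
grip_width: 0.181
time: 6.25
position: [0.5551, 0.1681, 0.207]
tool_rot: [-2.442, 0.053, -0.021]
ft_force: [0.2, 0.8, -1.9]
grip_width: 0.18
t 6.25 pos [0.5551 0.1681 0.207 ] yaw -2.49 z [ 0.029  0.643 -0.765] F [ 0.2  0.8 -1.9] T [-1.03  0.05 -0.03] g 0.18 q [ 0.73  0.26 -0.74  1.81 -0.57  1.18 -1.37]
shift [ 0.1  1.  -0.2]
turn [-6.991e-01  3.000e-04  3.900e-03]
```

View pics/t1.png

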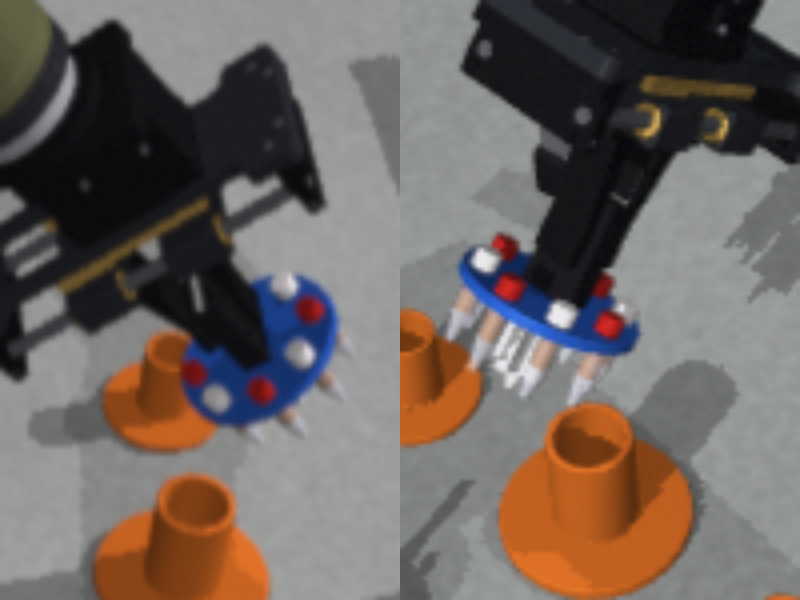

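The tool and carrier read 40° of tilt with the carrier firm in the grip. Bringing it back level.

```bash
python3 -m creep '[[[0,0,0,0,-0.06,0,0],[0,0,0,0,-0.14,0,0],[0,0,0,0,-0.23,0,0],[0,0,0,0,-0.32,0,0],[0,0,0,0,-0.41,0,0]]]'
python3 -m creep '[[[0,0,0,0,-0.09,0,0],[0,0,0,0,-0.18,0,0],[0,0,0,0,-0.25,0,0],[0,0,0,0,-0.29,0,0],[0,0,0,0,-0.29,0,0]]]'
python3 -m creep '[[[0,0,0,0,0,0,0],[0,0,0,0,0,0,0],[0,0,0,0,0,0,0]]]'
python3 -c "
from h import *
go([.5575,-.2217,.2165],-36)"
```

```text
time: 6.85
position: [0.5553, 0.1674, 0.2073]
tool_rot: [-2.855, 0.065, -0.011]
ft_force: [-0.8, -0.1, -2.3]
grip_width: 0.176
time: 7.35
position: [0.5543, 0.1704, 0.2068]
tool_rot: [-3.139, 0.064, 0.0]
ft_force: [-0.0, 0.6, -1.8]
grip_width: 0.18
time: 7.65
position: [0.5554, 0.166, 0.2064]
tool_rot: [3.141, -0.074, -0.0]
ft_force: [-0.8, 0.1, -2.8]
grip_width: 0.182
t 7.65 pos [0.5554 0.166  0.2064] yaw -2.7 z [-0. -0. -1.] F [-0.8  0.1 -2.8] T [ 0.01 -0.03 -0.04] g 0.182 q [ 0.29  0.25 -0.73  1.63  0.17  1.32 -2.08]
shift [ 20.4 387.2 -10. ]
turn [1.000e-04 1.000e-04 5.811e-01]
```

```bash
python3 -m creep '[[[0,1,8,-3,0,0,0],[0,2,25,-6,0,0,0],[0,3,50,-8,0,0,0],[0,5,80,-10,0,0,0],[0,6,110,-10,0,0,0]]]'
python3 -m creep '[[[0,2,30,0,0,0,0],[0,3,60,0,0,0,0],[0,5,90,0,0,0,0],[0,6,120,0,0,0,0],[0,8,150,0,0,0,0]]]'
python3 -m creep '[[[0,2,30,0,0,0,0.1],[0,3,60,0,0,0,0.22],[0,4,90,0,0,0,0.34],[0,5,115,0,0,0,0.47],[0,6,127,0,0,0,0.58]]]'
python3 -m creep '[[[0,0,0,0,0,0,0],[0,0,0,0,0,0,0],[0,0,0,0,0,0,0]]]'
python3 -c "
from h import *;import cv2
go([.5575,-.2217,.2165],-36)
a=ctrl.get_image('scene');b=ctrl.get_image('side')
f=lambda i,x,y:cv2.resize(i[y:y+120,x:x+80],(400,600),interpolation=cv2.INTER_CUBIC)
cv2.imwrite('pics/h1.png',np.hstack([f(a,190,140),f(b,350,110)])[:,:,::-1])
cv2.imwrite('pics/hw.png',ctrl.get_image('wrist')[:,:,::-1])"
```

```text
time: 8.15
position: [0.5564, 0.055, 0.2172]
tool_rot: [3.141, -0.072, 0.002]
ft_force: [1.7, -0.3, -1.8]
grip_width: 0.182
time: 8.65
position: [0.557, -0.0956, 0.2169]
tool_rot: [3.14, -0.073, 0.001]
ft_force: [0.4, -0.5, -2.0]
grip_width: 0.182
time: 9.15
position: [0.5563, -0.2253, 0.2166]
tool_rot: [2.983, -0.981, 0.0]
ft_force: [-0.6, -0.2, -2.6]
grip_width: 0.18
time: 9.45
position: [0.5578, -0.2189, 0.2167]
tool_rot: [-2.99, 0.961, -0.0]
ft_force: [0.6, 0.2, -2.9]
grip_width: 0.182
t 9.45 pos [ 0.5578 -0.2189  0.2167] yaw -35.62 z [ 0.     0.001 -1.   ] F [ 0.6  0.2 -2.9] T [0.17 0.02 0.02] g 0.182 q [ 0.7   0.24 -0.43  1.58  0.1   1.34 -1.94]
shift [1.4 2.5 0.2]
turn [-0.0007  0.0002  0.0067]
```

View pics/h1.png

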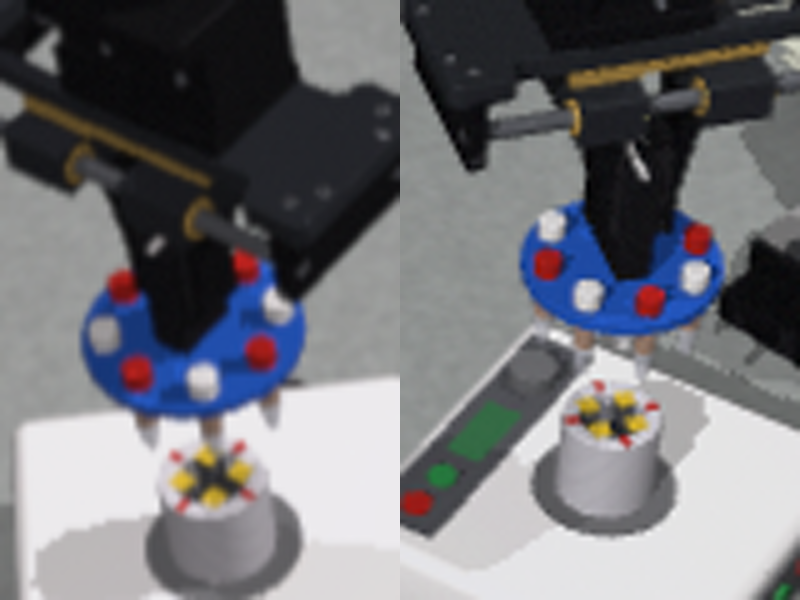

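```bash
python3 - <<'E'
from h import *
def uv(l,ox,oy,bx): return np.array([((x-bx+.5)/5-.5+ox,(y+.5)/5-.5+oy) for x,y in l])
z=ctrl.get_state()["position"][2]-.0263+.015
for n,cam,r,w,o,z in (("car","scene",[(124,280),(246,258),(262,345),(137,367)],[(104,328),(203,375),(278,298)],(190,140,0),z),
 ("car","side",[(548,258),(651,293),(698,234)],[(552,218),(588,288),(695,270)],(350,110,400),z),
 ("hub","scene",[(176,456),(238,447),(248,494),(183,506)],[],(190,140,0),.105),
 ("hub","side",[(599,386),(652,406),(626,440),(567,422)],[],(350,110,400),.105)):
    P=bp(cam,uv(r+w,*o),z); c,R=circ(P); d=P[:,:2]-c; a=np.degrees(np.arctan2(d[:,1],d[:,0])); a[len(r):]+=45
    print(n,cam,c.round(4),R.round(4),(a%90).round(1),(a%90).mean().round(1))
go([.5575,-.2217,.2165],-36)
E
```

```text
car scene [ 0.5595 -0.2173] 0.0341 [54.8 54.4 54.6 54.4 55.7 54.  54.1] 54.6
car side [ 0.5576 -0.2172] 0.0338 [55.7 55.6 51.  53.3 54.5 53.8] 54.0
hub scene [ 0.5579 -0.2222] 0.0191 [50.6 54.5 55.5 55. ] 53.9
hub side [ 0.5572 -0.2216] 0.0196 [49.3 53.5 58.7 56. ] 54.4
t 9.6 pos [ 0.5578 -0.2192  0.2168] yaw -35.67 z [ 0.  0. -1.] F [-0.3  0.8 -2.4] T [ 0.06  0.02 -0.01] g 0.179 q [ 0.7   0.24 -0.43  1.58  0.1   1.34 -1.94]
shift [1.2 2.2 0.3]
turn [-0.0001 -0.0002  0.0057]
```

View pics/hw.png

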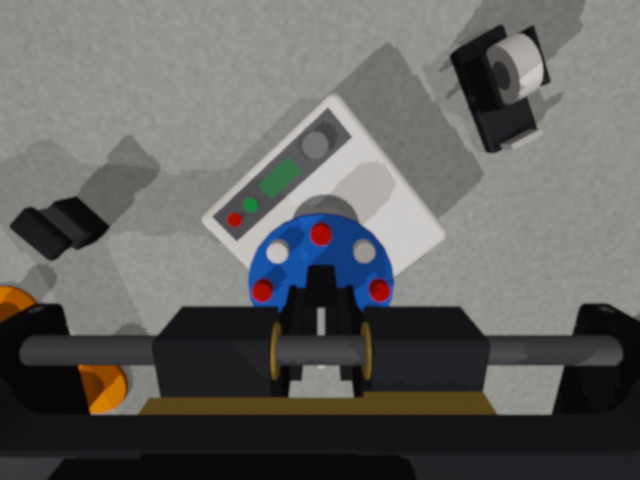

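Wrist view: carrier in the jaws, bar square; yaw agrees with the hub (both ≈54°). Centre must shift ~3.6 mm toward -y. I'll correct it, lower to just above the face and re-measure.

```bash
python3 -m creep '[[[0,0.8,1.6,8,0,0,0],[0,1.6,3.3,16,0,0,0],[0,1.6,3.3,24,0,0,0],[0,1.6,3.3,31,0,0,0],[0,1.6,3.3,35,0,0,0]]]'
python3 -m creep '[[[0,0,0,0,0,0,0],[0,0,0,0,0,0,0],[0,0,0,0,0,0,0],[0,0,0,0,0,0,0]]]'
python3 -c "
from h import *;import cv2
go([.5575,-.2217,.1315],-36)
a=ctrl.get_image('scene');b=ctrl.get_image('side')
f=lambda i,x,y:cv2.resize(i[y:y+75,x:x+50],(400,600),interpolation=cv2.INTER_CUBIC)
cv2.imwrite('pics/h2.png',np.hstack([f(a,208,190),f(b,365,145)])[:,:,::-1])"
```

```text
time: 10.1
position: [0.5564, -0.2237, 0.1802]
tool_rot: [-2.989, 0.966, 0.003]
ft_force: [0.8, 0.6, -2.5]
grip_width: 0.179
time: 10.5
position: [0.5573, -0.224, 0.182]
tool_rot: [2.989, -0.966, 0.001]
ft_force: [0.1, -0.1, -1.6]
grip_width: 0.181
t 10.5 pos [ 0.5573 -0.224   0.182 ] yaw -35.82 z [ 0.001 -0.    -1.   ] F [ 0.1 -0.1 -1.6] T [0.02 0.05 0.04] g 0.181 q [ 0.7   0.27 -0.43  1.62  0.11  1.28 -1.94]
shift [-1.2 -2.  50.5]
turn [-0.0001 -0.0008  0.0031]
```

View pics/h2.png

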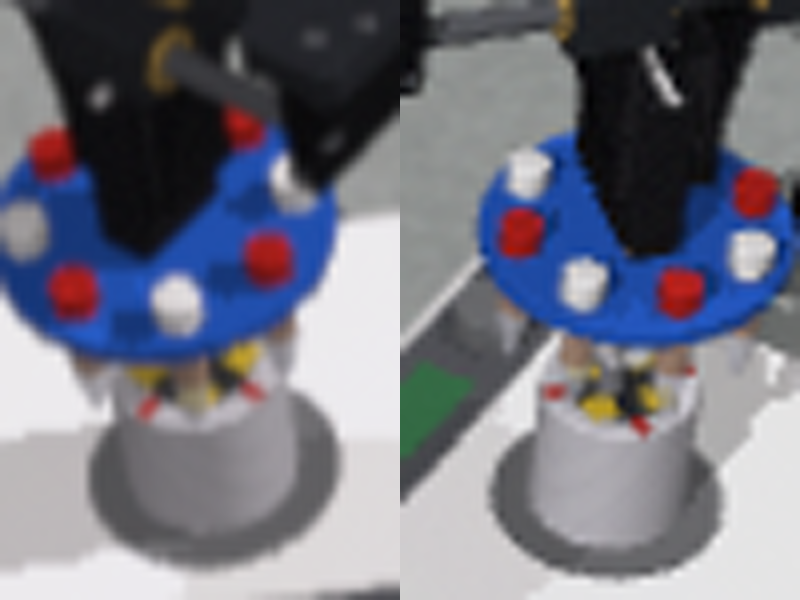

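```bash
python3 - <<'E'
from h import *
def uv(l,ox,oy,bx): return np.array([((x-bx+.5)/8-.5+ox,(y+.5)/8-.5+oy) for x,y in l])
z=ctrl.get_state()["position"][2]-.0263+.015
for n,cam,r,w,o in (("car","scene",[(52,142),(243,118),(269,247),(73,281)],[(27,217),(178,292),(290,172)],(208,190,0)),
 ("car","side",[(522,222),(681,282),(757,182)],[(530,160),(584,272),(752,242)],(365,145,400))):
    P=bp(cam,uv(r+w,*o),z); c,R=circ(P); d=P[:,:2]-c; a=np.degrees(np.arctan2(d[:,1],d[:,0])); a[len(r):]+=45
    print(n,cam,c.round(4),R.round(4),(a%90).round(1),(a%90).mean().round(1))
for _ in range(3): go([.5575,-.2217,.1315],-36); ctrl.get_image("wrist")
E
```

```text
car scene [ 0.559  -0.2231] 0.0333 [53.2 51.2 55.8 53.8 53.7 55.6 55.4] 54.1
car side [ 0.5566 -0.2228] 0.0339 [53.9 53.8 54.  52.7 53.6 54.7] 53.8
t 10.6 pos [ 0.5572 -0.224   0.1819] yaw -35.82 z [ 0. -0. -1.] F [-0.3  0.3 -1.7] T [ 0.03  0.07 -0.03] g 0.181 q [ 0.7   0.27 -0.43  1.62  0.11  1.28 -1.94]
shift [-1.1 -2.1 50.4]
turn [ 0.     -0.0006  0.0032]
t 10.65 pos [ 0.5571 -0.224   0.1818] yaw -35.82 z [ 0. -0. -1.] F [-0.3 -0.  -2. ] T [ 0.08  0.08 -0.01] g 0.181 q [ 0.7   0.27 -0.43  1.62  0.11  1.28 -1.94]
shift [-1.1 -2.1 50.3]
turn [ 0.     -0.0005  0.0031]
t 10.7 pos [ 0.5571 -0.224   0.1818] yaw -35.82 z [ 0. -0. -1.] F [-0.2 -1.  -1.9] T [0.1  0.04 0.01] g 0.178 q [ 0.7   0.27 -0.43  1.62  0.11  1.28 -1.94]
shift [-1.  -2.1 50.3]
turn [ 0.     -0.0004  0.0032]
```

Vision puts the carrier at about (0.5578,-0.2229) against the hub at (0.5575,-0.2219), with yaw matched. A small correction, then descend in steps watching the force.

```bash
python3 -m creep '[[[0,-0.8,-1.1,0,0,0,0],[0,-0.8,-1.1,4,0,0,0],[0,-0.8,-1.1,8,0,0,0],[0,-0.8,-1.1,11,0,0,0],[0,-0.8,-1.1,14,0,0,0]]]'
python3 -m creep '[[[0,0,0,1,0,0,0],[0,0,0,2,0,0,0],[0,0,0,3,0,0,0],[0,0,0,4,0,0,0],[0,0,0,4,0,0,0]]]'
python3 -m creep '[[[0,0,0,1,0,0,0],[0,0,0,2,0,0,0],[0,0,0,2,0,0,0],[0,0,0,2,0,0,0],[0,0,0,2,0,0,0]]]'
python3 -c "
from h import *
go([.5575,-.2217,.1313],-36)"
```

```text
time: 11.25
position: [0.5568, -0.2226, 0.167]
tool_rot: [2.989, -0.966, -0.001]
ft_force: [-0.1, 0.2, -2.0]
grip_width: 0.18
time: 11.75
position: [0.557, -0.2226, 0.1635]
tool_rot: [2.989, -0.966, -0.0]
ft_force: [1.0, 0.7, -1.9]
grip_width: 0.179
time: 12.25
position: [0.557, -0.2226, 0.1616]
tool_rot: [2.989, -0.966, 0.0]
ft_force: [-0.7, -0.4, -1.7]
grip_width: 0.181
t 12.25 pos [ 0.557  -0.2226  0.1616] yaw -35.82 z [ 0. -0. -1.] F [-0.7 -0.4 -1.7] T [ 0.1  -0.    0.02] g 0.181 q [ 0.7   0.28 -0.43  1.65  0.12  1.24 -1.95]
shift [-0.1 -1.  30.3]
turn [ 0.0001 -0.0001  0.0031]
```

Blades are ~4 mm in with no contact force. Continuing down.

```bash
python3 -m creep '[[[0,0,0,2,0,0,0],[0,0,0,4,0,0,0],[0,0,0,6,0,0,0],[0,0,0,8,0,0,0],[0,0,0,10,0,0,0]]]'
python3 -m creep '[[[0,0,0,2,0,0,0],[0,0,0,4,0,0,0],[0,0,0,6,0,0,0],[0,0,0,8,0,0,0],[0,0,0,10,0,0,0]]]'
python3 -m creep '[[[0,0,0,1,0,0,0],[0,0,0,2,0,0,0],[0,0,0,3,0,0,0],[0,0,0,4,0,0,0],[0,0,0,4,0,0,0]]]'
python3 -m creep '[[[0,0,0,1,0,0,0],[0,0,0,2,0,0,0],[0,0,0,3,0,0,0],[0,0,0,4,0,0,0],[0,0,0,4,0,0,0]]]'
python3 -c "
from h import *
go([.5575,-.2217,.1313],-36)"
```

```text
time: 12.75
position: [0.557, -0.2226, 0.1513]
tool_rot: [2.989, -0.966, -0.0]
ft_force: [-0.7, -0.3, -2.6]
grip_width: 0.178
time: 13.25
position: [0.557, -0.2226, 0.1414]
tool_rot: [2.989, -0.966, 0.0]
ft_force: [-0.1, -0.2, -1.4]
grip_width: 0.179
time: 13.75
position: [0.5573, -0.2227, 0.1382]
tool_rot: [2.989, -0.966, 0.001]
ft_force: [-1.1, -0.6, 3.2]
grip_width: 0.177
time: 14.25
position: [0.5573, -0.2227, 0.134]
tool_rot: [2.989, -0.966, 0.001]
ft_force: [-1.7, 0.1, 6.2]
grip_width: 0.181
t 14.25 pos [ 0.5573 -0.2227  0.134 ] yaw -35.82 z [ 0.001 -0.    -1.   ] F [-1.7  0.1  6.2] T [0.24 0.58 0.07] g 0.181 q [ 0.69  0.3  -0.42  1.68  0.13  1.19 -1.96]
shift [-0.4 -0.9  2.7]
turn [-0.     -0.0008  0.0032]
```

The spring is felt (~8 N net). Final approach until the force steps up, which means the disc is seated.

```bash
python3 -m creep '[[[0,0,0,0.7,0,0,0],[0,0,0,1.4,0,0,0],[0,0,0,2,0,0,0],[0,0,0,2,0,0,0],[0,0,0,2,0,0,0]]]' 55
python3 -m creep '[[[0,0,0,0.5,0,0,0],[0,0,0,0.5,0,0,0],[0,0,0,1,0,0,0],[0,0,0,1,0,0,0],[0,0,0,1,0,0,0]]]'
python3 -c "
from h import *
go([.5575,-.2217,.1313],-36)"
```

```text
time: 14.75
position: [0.5573, -0.2227, 0.1324]
tool_rot: [2.989, -0.966, 0.002]
ft_force: [-1.6, 0.8, 7.1]
grip_width: 0.18
time: 15.25
position: [0.5574, -0.2227, 0.1315]
tool_rot: [2.989, -0.966, 0.002]
ft_force: [-1.7, 0.1, 7.0]
grip_width: 0.181
t 15.25 pos [ 0.5574 -0.2227  0.1315] yaw -35.82 z [ 0.001 -0.001 -1.   ] F [-1.7  0.1  7. ] T [ 0.26  0.74 -0.01] g 0.181 q [ 0.69  0.3  -0.42  1.68  0.13  1.18 -1.96]
shift [-0.5 -0.9  0.2]
turn [ 0.     -0.0012  0.0032]
```

```bash
python3 -m creep '[[[0,0,0,0.5,0,0,0],[0,0,0,0.5,0,0,0],[0,0,0,1,0,0,0],[0,0,0,1,0,0,0],[0,0,0,1,0,0,0]]]'
python3 -m creep '[[[0,0,0,0.5,0,0,0],[0,0,0,0.5,0,0,0],[0,0,0,1,0,0,0],[0,0,0,1,0,0,0],[0,0,0,1,0,0,0]]]'
python3 -c "
from h import *;import cv2
go([.5575,-.2217,.1313],-36)
a=ctrl.get_image('scene');b=ctrl.get_image('side')
f=lambda i,x,y:cv2.resize(i[y:y+75,x:x+50],(400,600),interpolation=cv2.INTER_CUBIC)
cv2.imwrite('pics/h3.png',np.hstack([f(a,208,205),f(b,365,155)])[:,:,::-1])"
```

```text
time: 15.75
position: [0.5574, -0.2227, 0.1314]
tool_rot: [2.989, -0.966, 0.002]
ft_force: [-3.7, 0.7, 11.6]
grip_width: 0.176
time: 16.25
position: [0.5574, -0.2227, 0.1313]
tool_rot: [2.988, -0.966, 0.002]
ft_force: [-5.8, 2.0, 16.6]
grip_width: 0.177
t 16.25 pos [ 0.5574 -0.2227  0.1313] yaw -35.82 z [ 0.001 -0.001 -1.   ] F [-5.8  2.  16.6] T [0.56 1.55 0.01] g 0.177 q [ 0.69  0.3  -0.42  1.68  0.14  1.18 -1.96]
shift [-0.5 -0.9  0. ]
turn [ 0.0004 -0.0016  0.0032]
```

View pics/h3.png

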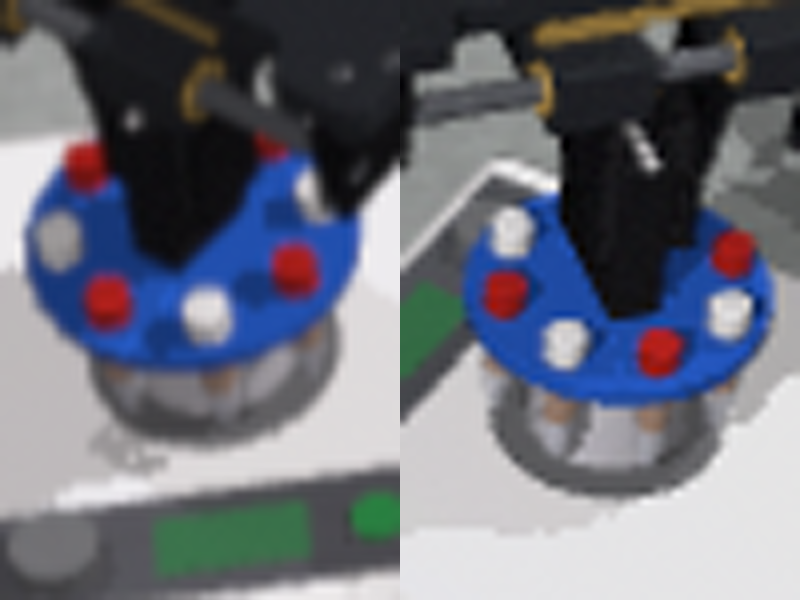

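Both views show the disc flat on the hub with the tubes straddling it. The TCP stopped at 0.1313 m, the computed home height, while the force rose stiffly to 16.6 N. A short hold check, then hand in.

```bash
python3 -m creep '[[[0,0,0,0,0,0,0],[0,0,0,0,0,0,0],[0,0,0,0,0,0,0],[0,0,0,0,0,0,0],[0,0,0,0,0,0,0]]]'
python3 -c "
from bench import ctrl
print(ctrl.close_job())"
```

```text
time: 16.85
position: [0.5574, -0.2227, 0.1314]
tool_rot: [2.988, -0.966, 0.002]
ft_force: [-5.9, 2.0, 16.4]
grip_width: 0.181
the job is handed in; nothing more can be done
None
```

The carrier is seated in the mixer's drive socket, pressed down against the spring and still gripped. I handed the job in at about 17 s of the 48 s allowed.

- **What I did:** I gripped the black bar, lifted the carrier clear of the stand, tipped it 40° to one side (measured) and brought it back level. I then turned it about 33° to match the socket and pushed it home.
- **Last checks:**
  - The tool stopped at 0.1313–0.1314 m, the calculated home height.
  - The force on the tool rose to 16.4 N and held steady for the 0.5 s check, with the bar in the jaws (opening about 0.18, roughly 16 mm).
  - Both camera views show the disc flat on the hub.
- **Disagreements:**
  - Camera and tool readings of the carrier's position differed by 1–2 mm, so I split the difference; the blades went in with no noticeable contact force.
  - About 6 N of sideways force remained at the end.
- **Not measured:** plunger travel, which I inferred from the height and the hard stop.
- **Bystanders:** my moves stayed clear of the stamp, tape dispenser and pen cup, but I did not recheck where they stood at the end.

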